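Find the chest's concealed catch by touch and press it

ROBOT

A 6-joint arm with a two-finger parallel gripper is mounted at the origin on a cart in front of the work surface, level with it; the furniture and walls round the work are solid. World frame = base frame: x ahead of the robot, y to its left, z up, the work surface at z = 0. Lengths are in m, angles in rad, forces in N, time in s.
With the tool pointing down it reaches from about 0.375 to 0.9 m from the base axis. Payload 3.1 kg.
Tool frame: the origin (TCP) lies where the fingers leave the gripper's body, on its centre line; the fingertips stand 70 mm ahead of it and the grasp point (between the pads) lies 51 mm ahead of it; z points along the fingers, y is the line along which they close (so a half turn about z gives the same grasp; the last joint's range is limited). The gripper opens to 87 mm and grips with 3 to 60 N. Pads are 19 mm wide; open, the fingers measure 117 mm over their backs; the gripper's body (75 mm by 190 mm) begins 51 mm behind the grasp point.
Start: joints at [0.985, 0.527, 1.433, -0, 1.181, -0.178], TCP at [0.248, 0.574, 0.292] pointing down, gripper open.
Joint ranges: [-3.08, 3.08], [-0.75, 2.2], [0.22, 2.44], [-1.43, 4.57], [0, 2.65], [-2.85, 2.85]. Speed limits (rad/s): [2.79, 2.79, 3.14, 3.14, 3.14, 3.14].

INTERFACE

Orientations are given as a unit quaternion [x, y, z, w].
In Python, from rig import robot gives the robot as it stands.
- The arm moves only by the tool send_rows, never from a script. Its argument "deltas" is text: rows parted by semicolons, each of 7 numbers parted by spaces: the shift along the tool's x, y, z in mm, then the turn, a rotation vector about the tool's x, y, z in degrees, then the opening, from 0 (shut) to 1 (fully open). A call has 1 to 10 rows; each row shifts and turns the commanded pose from where the row before left it, along the tool's axes as they then stand; what a row does not reach is not made up. A row lasts 1/8 s, in which the tool goes at most 62.5 mm and 10.7 degrees, less where a joint would pass 70% of its speed; a pose out of reach is approached as far as the arm can. A call is refused whole if a number of a shift passes 62.5 or a number of a turn 10.7, either way. A call with a gripper value outside its range is refused whole. The fingers move at their own pace and stop on an object; "newtons" is the grip in N (left out, the last holds). Time passes only in rows, so rows that do not move let the fingers close. It gives the time, the measured TCP pose, the force, the opening and the grip force at its end, in the units of the state.
- robot.get_obs(): the state, without advancing time (a new reading comes with each control period).
- robot.camera(name): name is "scene" or "top" or "wrist"; returns a dict with "image" (480x640x3 uint8, red, green, blue), "depth" (480x640 float32, m along the optical axis (not along the pixel's ray), 0 where there is no reading), "fovy" (degrees; the focal length in pixels is half the picture's height over the tangent of half this angle, whatever the lens; pixels are square), "cx", "cy" (the principal point, pixels), "k1" (the pictures are not rectified: a ray, as slopes to the right and down, at radius r is drawn at 1 + k1 r^2 times it, then the intrinsics apply), "rvec" (rotation vector, rad) and "tvec" (3), from world to camera coordinates, as OpenCV has them. Camera axes: x right, y down, z forward; pixel columns grow to the right and rows downward; lengths in m; the calibration is good to about 2 mm. A picture is of the moment at which its call begins.
- robot.hand_in(): hands the job in; it is judged then, once.
Trained networks look in the newest picture that a camera, given by its name, has taken for a name from the list of things; names that differ only in an ending like _2 or _b are one class to them, and where a whole thing is asked for, a point or a joint stands for the part that bears it (a point fixed in the world has none). Each returns a list of dicts, best first, with "p" (0 to 1); they miss things now and then, are a little off and sometimes report something else, mostly with a low value. They report only what shows in the picture. A call takes as long as a camera call.
- robot.find_in(camera, thing): "box" ([left, top, right, bottom] in pixels, round what is visible of it).
- robot.cut_out(camera, thing): "region" (480x640 bool, what is visible of it) and "box" ([left, top, right, bottom] in pixels, round what is visible of it).
The state is a dict: "time": time; "q": joint angles; "joint_velocities": joint speeds; "joint_torque": joint torques, N m; "position": TCP position; "tool_rot": TCP orientation; "ft_force": force on the tool from outside, world axes, zero at the start; "moment": the same for the moment, N m; "grip_width": finger opening in m; "grip_force": force on a finger pad.
Only numpy, scipy, OpenCV 4.12 (cv2) and the standard library are available. Lean on these libraries where they do the work, as an engineer would, in place of code of your own. Each camera call takes 0.05 s, during which the arm holds its last target. There are 200 camera calls.

TASK

The drawer of the small grey specimen chest is locked by a concealed catch: one of the six identical recessed black plates in its top is the release, the other five are rigid dummies. With the fingertips feel the plates, gently, until you find the one that gives, and press it fully down so that the drawer springs open by itself. Then let the plate come up and leave the chest alone with its drawer open; do not touch the drawer, and do not pick up or shift anything else on the table.

Things in the scene. Friction and masses are not known exactly. Their poses are not given: they have to be found in the camera images.
- chest: Small grey specimen chest with an aluminium top, fixed to the table, 168 (its x) x 120 (its y) x 62 mm high. Origin: centre of its underside, on the table; z up. Its drawer faces its -x side, roughly towards the robot. Five of the six black plates in its top are rigid dummies; one, in a different place each time and alike in looks, is the sprung release plate.
- panel (a point): Centre of the chest's top panel, on its upper face, 62 mm above the table; axes as the chest's. The six plates' centres lie from here at x = -46, 0 or +46 mm and y = -23 or +23 mm. Each fills a 40 x 40 mm window, its face recessed 2 mm (60 mm above the table); the ribs between windows are 6 mm wide.
- catch (a joint): how far the release plate is pressed down, m: 0 up, 0.006 fully down. A spring pushes back with about 1.7 N at the start and 3.6 N fully down, and lifts it again when let go; the drawer is freed at about 4 mm
- drawer (a joint): how far the drawer has slid out of the chest towards the chest's -x side, m: 0 shut, 0.034 fully out. A spring of about 4 N pushes it out once the catch frees it; it has no handle and stays out. While it is caught it reads below 0.002
- tin: closed grey-green sheet-metal tin, 91 x 130 x 28 mm; a bystander, origin at the centre of its underside
- glue: small white and red glue bottle with spout, 34 mm wide, 86 mm high; a bystander, origin at the centre of its underside
- cutters: yellow-handled side cutters lying flat, 42 x 119 x 12 mm; a bystander, origin at the centre of its underside
- vial: corked glass vial, 19 mm wide, 48 mm high; a bystander, origin at the centre of its underside
- wood_bowl: dark wooden bowl, 91 mm wide, 40 mm high; a bystander, origin at the centre of its underside

How it is judged:
On the way:
1. the release plate is pressed down past 4.5 mm (value of joint catch above 0.0045 m), for 0.05 s.
At the end, for the whole second after the job is handed in: The drawer stands at least 28 mm out, the release plate is up again (within 1.5 mm), and every bystander is within 20 mm of where it stood (value of joint drawer above 0.028 m and value of joint catch below 0.0015 m and distance of each of tin, glue, cutters, vial, wood_bowl from where it was at the start of the episode below 0.02 m); the robot touches nothing.
It fails at once if the fingers press on anything with more than 70 N (contact force between the fingers and anything else above 70 N).
It fails at once if the robot touches the drawer with more than 2 N (contact force between any of the arm, the fingers and drawer above 2 N).
It fails at once if a bystander is shifted or lifted by more than 20 mm (distance of any of tin, glue, cutters, vial, wood_bowl from where it was at the start of the episode above 0.02 m).
It also fails if it takes over 51 s, if anything falls off the work surface, if the arm or the gripper's body presses on something with over 40 N, if the wrist force passes 120 N, or if a joint passes its speed limit or range.

## Working session

There is one attempt and no reset: what is moved stays moved. The work goes in short steps, Python scripts to look and compute and a tool call to move; the robot and the scene stay as the last step left them, time stands still between calls to the robot, and variables do not carry over. Pictures are saved under pics/ and viewed, at most 10 in all, crops included, and the job is handed in when it is done.

Besides the shell and the picture viewer there is one more tool, called after "Emit:" by a JSON object that holds its "name" and its "arguments", one argument or row to a line. send_rows: Moves the arm, as the interface text tells. Its arguments: {"type":"object","properties":{"deltas":{"type":"string"},"newtons":{"type":"number"}},"required":["deltas"]}

```bash
mkdir -p pics; cat > h.py <<'E'
import numpy as np, cv2
from scipy.spatial.transform import Rotation as R
def world(c, us, vs, d=None):
    f=c["image"].shape[0]/2/np.tan(np.radians(c["fovy"])/2)
    K=np.array([[f,0,c["cx"]],[0,f,c["cy"]],[0,0,1]])
    p=np.stack([us,vs],-1).astype(float).reshape(-1,1,2)
    n=cv2.undistortPoints(p,K,np.array([c["k1"],0,0,0,0.]))[:,0]
    z=c["depth"][np.asarray(vs,int),np.asarray(us,int)] if d is None else d
    P=np.c_[n,np.ones(len(n))]*np.asarray(z)[:,None]
    Rm=cv2.Rodrigues(np.array(c["rvec"],float))[0]
    return (P-np.array(c["tvec"]).reshape(1,3))@Rm
E
python3 - <<'E'
from rig import robot
from h import *
o=robot.get_obs(); print({k:np.round(v,3) for k,v in o.items()})
for cam in ["top","scene"]:
    c=robot.camera(cam); cv2.imwrite(f"pics/{cam}0.png",c["image"][...,::-1])
    for t in ["chest","tin","glue","cutters","vial","wood_bowl"]:
        r=robot.cut_out(cam,t)
        if not r: print(cam,t,None); continue
        m=r[0]["region"]&(c["depth"]>0); v,u=np.nonzero(m); W=world(c,u,v)
        print(cam,t,round(r[0]["p"],2),np.round(r[0]["box"]),np.round(np.percentile(W,[2,50,98],axis=0),3).tolist())
        if t=="chest":
            s=W[(W[:,2]>.052)&(W[:,2]<.072)]
            print(len(s),cv2.minAreaRect((s[:,:2]*1000).astype(np.float32)), np.median(s,axis=0))
E
```

```text
{'time': np.float64(0.0), 'q': array([ 0.985,  0.528,  1.434, -0.   ,  1.181, -0.178]), 'joint_velocities': array([-0.   ,  0.002, -0.001, -0.   , -0.001, -0.001]), 'joint_torque': array([  0.   , -44.004, -17.659,   0.063,   0.058,  -0.   ]), 'position': array([0.247, 0.573, 0.291]), 'tool_rot': array([ 0.202,  0.979, -0.001, -0.   ]), 'ft_force': array([0.766, 0.593, 0.548]), 'moment': array([-0.042, -0.045, -0.024]), 'grip_force': np.float64(0.0), 'grip_width': np.float64(0.087)}
top chest 0.92 [378. 176. 466. 284.] [[0.437, -0.267, 0.007], [0.518, -0.19, 0.061], [0.616, -0.121, 0.065]]
3438 ((527.2578735351562, -195.86697387695312), (175.44776916503906, 121.18077850341797), 16.31873321533203) [ 0.51966706 -0.19568358  0.06106381]
top tin 0.81 [174. 258. 243. 312.] [[0.378, 0.153, 0.019], [0.422, 0.216, 0.026], [0.467, 0.28, 0.03]]
top glue 0.61 [183. 226. 205. 244.] [[0.5, 0.226, 0.007], [0.514, 0.236, 0.049], [0.53, 0.254, 0.079]]
top cutters 0.93 [260. 274. 315. 306.] [[0.382, 0.013, -0.002], [0.416, 0.066, 0.01], [0.438, 0.117, 0.014]]
top vial None
top wood_bowl 0.57 [175. 12
[... 179 characters left out ...]
.132, 0.062]]
4491 ((526.1702880859375, -195.21640014648438), (177.70169067382812, 121.12178802490234), 16.23002052307129) [ 0.51111826 -0.2070867   0.06042245]
scene tin 0.74 [170. 216. 241. 262.] [[0.372, 0.15, 0.001], [0.415, 0.197, 0.024], [0.467, 0.276, 0.027]]
scene glue 0.72 [233. 188. 253. 225.] [[0.499, 0.225, 0.0], [0.511, 0.232, 0.034], [0.529, 0.248, 0.074]]
scene cutters 0.73 [225. 254. 250. 300.] [[0.38, 0.01, -0.001], [0.415, 0.058, 0.009], [0.439, 0.119, 0.011]]
scene vial 0.73 [285. 202. 298. 226.] [[0.58, 0.18, 0.001], [0.587, 0.184, 0.018], [0.598, 0.192, 0.046]]
scene wood_bowl 0.84 [293. 180. 337. 205.] [[0.635, 0.184, 0.006], [0.683, 0.245, 0.027], [0.72, 0.273, 0.039]]
```

View pics/top0.png

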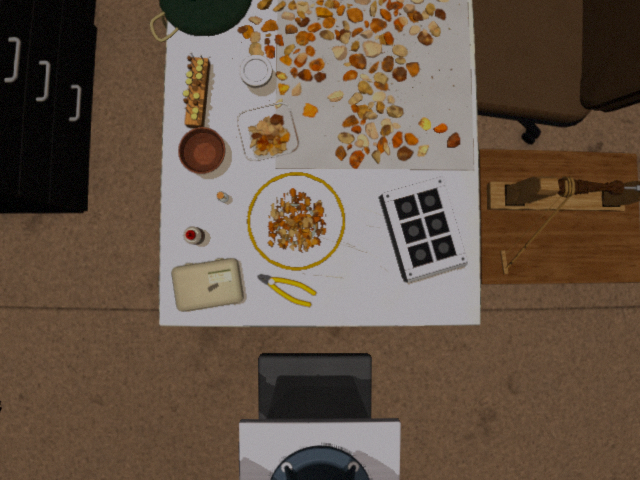

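View pics/scene0.png

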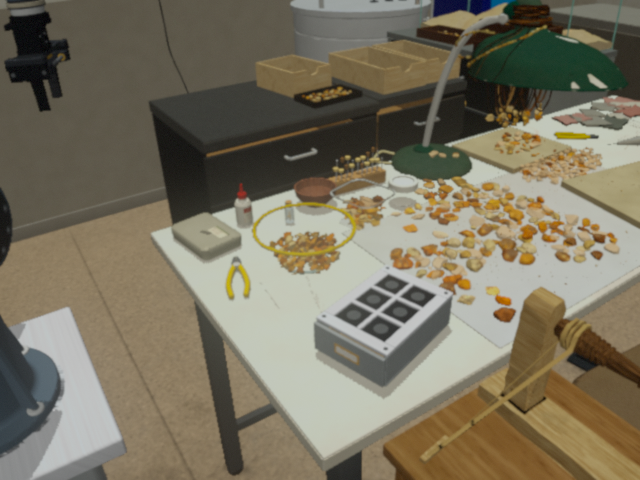

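The top view shows the chest at about (423,228), with the six dark plates from (405,205) to (442,250). The bystanders are far off on the left, the glue bottle (194,235) and the tin (207,285) among them. Next I refine the plate positions.

```bash
cat >> h.py <<'E'
YAW0=16.3
def onplane(c,us,vs,z):
    P1=world(c,us,vs,np.ones(len(us))); Rm=cv2.Rodrigues(np.array(c["rvec"],float))[0]
    C=-Rm.T@np.array(c["tvec"]).ravel()
    d=P1-C; return C+d*((z-C[2])/d[:,2])[:,None]
E
python3 - <<'E'
from rig import robot
from h import *
from scipy.optimize import least_squares
for cam in ["top","scene"]:
    c=robot.camera(cam); r=robot.cut_out(cam,"chest")[0]
    v,u=np.nonzero(r["region"]); g=c["image"].max(2)[v,u]
    W=onplane(c,u,v,.06); a=np.radians(YAW0); x=np.array([np.cos(a),np.sin(a)]);y=np.array([-x[1],x[0]])
    L=np.c_[(W[:,:2]-[.527,-.1955])@x,(W[:,:2]-[.527,-.1955])@y]
    k=(g<75)&(abs(L[:,0])<.078)&(abs(L[:,1])<.055)
    nom=np.array([(i,j) for i in(-.046,0,.046) for j in (-.023,.023)])
    t=np.zeros(3)
    def tf(t): A=R.from_euler('z',t[2]).as_matrix()[:2,:2]; return nom@A.T+t[:2]
    for _ in range(10):
        n=tf(t); D=np.linalg.norm(L[k][:,None]-n[None],axis=2); b=D.argmin(1)
        ok=D.min(1)<.027
        m=np.array([L[k][ok&(b==i)].mean(0) for i in range(6)])
        t=least_squares(lambda t:(tf(t)-m).ravel(),t).x
    print(cam,k.sum(),"centre",np.round(.0+np.array([.527,-.1955])+t[0]*x+t[1]*y,4),"yaw",YAW0+np.degrees(t[2]))
    print(np.round((m-tf(t))*1000,1).tolist())
    M=np.median(world(c,u[k],v[k])[:,2]);print("z dark",M)
E
```

```text
top 40 centre [ 0.5414 -0.2064] yaw 3.298984773582143
[[-9.7, -16.0], [5.3, 10.6], [5.9, -5.9], [7.0, 0.5], [-15.5, 5.2], [7.0, 5.7]]
z dark 0.05914785590106579<stdin>:16: RuntimeWarning: Mean of empty slice.
  ret = um.true_divide(
Traceback (most recent call last):
ValueError: Residuals are not finite in the initial point.
```

Emit:
{"name": "send_rows", "arguments": {
  "deltas": "0 0 0 0 0 0 0; 0 0 0 0 0 0 0"
}}

```text
time: 1.15
position: [0.2478, 0.5738, 0.2923]
tool_rot: [0.202, 0.979, 0.0, -0.0]
ft_force: [-0.1, -0.0, 0.0]
grip_width: 0.074
grip_force: 0.0
```

Emit:
{"name": "send_rows", "arguments": {
  "deltas": "-40 -42.6 0 0 0 0 0; -40 -42.6 0 0 0 0 0; -40 -42.6 0 0 0 0 0; -40 -42.6 0 0 0 0 0; -40 -42.6 0 0 0 0 0; -40 -42.6 0 0 0 0 0; -40 -42.6 0 0 0 0 0"
}}

```text
time: 2.02
position: [0.3873, 0.1873, 0.2926]
tool_rot: [0.202, 0.979, 0.0, 0.001]
ft_force: [0.6, 0.3, 0.9]
grip_width: 0.0054
grip_force: 0.0
```

Emit:
{"name": "send_rows", "arguments": {
  "deltas": "-40 -42.6 0 0 0 0 0; -40 -42.6 0 0 0 0 0; -40 -42.6 0 0 0 0 0; -40 -42.6 0 0 0 0 0; 0 0 0 0 0 10 0; 0 0 0 0 0 10 0; 0 0 0 0 0 10 0; 0 0 0 0 0 10 0; 0 0 0 0 0 10.3 0; 0 0 0 0 0 0 0"
}}

```text
time: 3.28
position: [0.466, -0.031, 0.2924]
tool_rot: [0.599, 0.801, 0.0, 0.0]
ft_force: [0.2, 0.8, 0.9]
grip_width: 0.0007
grip_force: 0.0
```

```bash
python3 - <<'E'
from rig import robot
from h import *
o=robot.get_obs(); print(o["position"],o["tool_rot"],o["q"])
a=np.radians(YAW0); A=np.array([[np.cos(a),-np.sin(a)],[np.sin(a),np.cos(a)]])
for cam in ["top","scene","wrist"]:
    c=robot.camera(cam)
    np.savez(f"{cam}1.npz",**c)
    v,u=np.mgrid[:480,:640]; W=onplane(c,u.ravel(),v.ravel(),.06)
    L=(W[:,:2]-[.527,-.1955])@A; k=(abs(L[:,0])<.1)&(abs(L[:,1])<.08)
    print(cam,k.sum(),np.percentile(c["image"].max(2).ravel()[k] if k.any() else [0],[5,20,40,60,80,95]))
    # rectified panel view, 3 px/mm
    gx,gy=np.meshgrid(np.linspace(-.1,.1,400),np.linspace(-.08,.08,320),indexing='ij')
    Q=np.c_[np.c_[gx.ravel(),gy.ravel()]@A.T+[.527,-.1955],np.full(gx.size,.06)]
    f=240/np.tan(np.radians(c["fovy"])/2); K=np.array([[f,0,c["cx"]],[0,f,c["cy"]],[0,0,1]])
    p=cv2.projectPoints(Q,np.array(c["rvec"]),np.array(c["tvec"]),K,np.array([c["k1"],0,0,0]))[0].reshape(400,320,2).astype(np.float32)
    cv2.imwrite(f"rect_{cam}.png",cv2.remap(c["image"],p[...,0],p[...,1],cv2.INTER_LINEAR)[::-1,::-1,::-1])
ims=[cv2.imread(f"rect_{c}.png") for c in ["top","scene"]]
w=cv2.resize(cv2.imread("rect_wrist.png"),None,fx=.5,fy=.5)
s=np.hstack(ims); cv2.imwrite("pics/rect.png",np.hstack([s,np.vstack([w,np.zeros_like(w)])]))
E
```

```text
[ 0.46599758 -0.03100796  0.29241161] [5.98667206e-01 8.00997836e-01 6.05282794e-05 1.96682046e-04] [-3.06404769e-01  3.15677329e-01  1.81598100e+00 -1.79267063e-05
  1.00952303e+00 -5.93519215e-01]
top 8927 [ 21.   44.2  73.  179.  187.  189. ]
scene 10137 [ 63.  88. 119. 173. 200. 204.]
wrist 23264 [ 21.  26.  41.  59.  84. 101.]
```

View pics/rect.png

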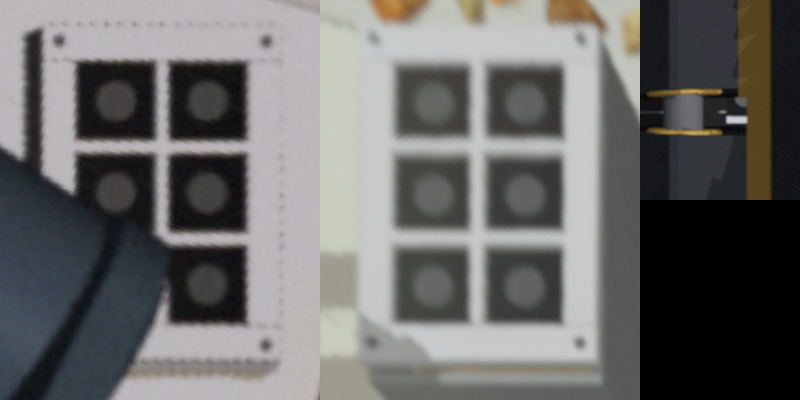

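The rectified views (2 px/mm) put the plate grid centre at about (161,193), so it is 3.6 mm further along the chest's x than my guess. The yaw holds. I move above the first plate (-46,+23).

Emit:
{"name": "send_rows", "arguments": {
  "deltas": "-50.7 -10.1 0 0 0 0 0; -50.7 -10.1 0 0 0 0 0; -50.7 -10.1 0 0 0 0 0; 0 0 50 0 0 0 0; 0 0 50 0 0 0 0; 0 0 40 0 0 0 0; 0 0 14 0 0 0 0; 0 0 0 0 0 0 0; 0 0 0 0 0 0 0"
}}

```text
time: 4.55
position: [0.4806, -0.1859, 0.1396]
tool_rot: [0.599, 0.801, 0.0, 0.002]
ft_force: [0.9, -0.2, -0.5]
grip_width: 0.0004
grip_force: 0.0
```

```bash
cat > q.py <<'E'
from rig import robot
import numpy as np
o=robot.get_obs(); A=np.array([[.9598,-.2807],[.2807,.9598]])
print(round(float(o["time"]),2),"chest xy mm",np.round((o["position"][:2]-[.5306,-.1945])@A*1000,1),"tip z mm",round((o["position"][2]-.07)*1000,2),"F",np.round(o["ft_force"],2),"tau",np.round(o["joint_torque"][1:3],2))
E
python3 q.py
```

```text
4.55 chest xy mm [-45.6  22.3] tip z mm 69.63 F [ 0.9  -0.15 -0.45] tau [-38.57  -8.52]
```

Emit:
{"name": "send_rows", "arguments": {
  "deltas": "0 0 2 0 0 0 0; 0 0 1 0 0 0 0; 0 0 1 0 0 0 0; 0 0 0 0 0 0 0; 0 0 0 0 0 0 0"
}}

```text
time: 5.18
position: [0.4796, -0.1854, 0.1342]
tool_rot: [0.599, 0.8, -0.0, -0.0]
ft_force: [0.1, -0.1, -0.3]
grip_width: 0.0007
grip_force: 0.0
```

Emit:
{"name": "send_rows", "arguments": {
  "deltas": "0 0 1 0 0 0 0; 0 0 0 0 0 0 0; 0 0 0 0 0 0 0"
}}

```text
time: 5.55
position: [0.4796, -0.1854, 0.1332]
tool_rot: [0.599, 0.8, -0.0, -0.0]
ft_force: [-0.1, 0.6, 0.4]
grip_width: 0.0006
grip_force: 0.0
```

Emit:
{"name": "send_rows", "arguments": {
  "deltas": "0 0 1 0 0 0 0; 0 0 1 0 0 0 0; 0 0 1 0 0 0 0; 0 0 0 0 0 0 0; 0 0 0 0 0 0 0"
}}

```text
time: 6.18
position: [0.4796, -0.1854, 0.1302]
tool_rot: [0.599, 0.8, -0.0, -0.0]
ft_force: [-0.7, 0.1, -1.9]
grip_width: 0.0009
grip_force: 0.0
```

Emit:
{"name": "send_rows", "arguments": {
  "deltas": "0 0 1 0 0 0 0; 0 0 0 0 0 0 0; 0 0 0 0 0 0 0"
}}

```text
time: 6.55
position: [0.4796, -0.1854, 0.1301]
tool_rot: [0.599, 0.8, -0.0, 0.0]
ft_force: [-1.1, -0.3, 7.1]
grip_width: 0.0007
grip_force: 3.6
```

Emit:
{"name": "send_rows", "arguments": {
  "deltas": "0 0 1 0 0 0 0; 0 0 0 0 0 0 0; 0 0 0 0 0 0 0"
}}

```text
time: 6.92
position: [0.4796, -0.1854, 0.1301]
tool_rot: [0.599, 0.8, -0.0, 0.0]
ft_force: [-2.3, 0.8, 14.9]
grip_width: 0.0002
grip_force: 7.5
```

Plate (-46,+23) is rigid. Next is (-46,-23).

Emit:
{"name": "send_rows", "arguments": {
  "deltas": "0 0 -12 0 0 0 0; -46 0 0 0 0 0 0; 0 0 0 0 0 0 0; 0 0 6 0 0 0 0; 0 0 3 0 0 0 0; 0 0 1 0 0 0 0; 0 0 1 0 0 0 0; 0 0 1 0 0 0 0; 0 0 0 0 0 0 0; 0 0 0 0 0 0 0"
}}

```text
time: 8.18
position: [0.4929, -0.2299, 0.1283]
tool_rot: [0.599, 0.8, -0.0, 0.001]
ft_force: [-0.7, 0.8, 1.6]
grip_width: 0.0004
grip_force: 0.9
```

This one gives (1.8 mm down at 1.6 N), so I press it in.

Emit:
{"name": "send_rows", "arguments": {
  "deltas": "0 0 1 0 0 0 0; 0 0 1 0 0 0 0; 0 0 1 0 0 0 0; 0 0 1 0 0 0 0; 0 0 0.7 0 0 0 0; 0 0 0 0 0 0 0; 0 0 0 0 0 0 0"
}}

```text
time: 9.05
position: [0.493, -0.2299, 0.1241]
tool_rot: [0.599, 0.8, -0.0, 0.001]
ft_force: [-0.5, 2.0, 7.5]
grip_width: 0.0007
grip_force: 3.4
```

The plate is 6 mm down, against its stop. I lift off and look.

Emit:
{"name": "send_rows", "arguments": {
  "deltas": "0 0 0 0 0 0 0; 0 0 0 0 0 0 0; 0 0 -5 0 0 0 0; 0 0 -20 0 0 0 0; 0 0 -50 0 0 0 0; 0 0 -50 0 0 0 0; 0 0 -30 0 0 0 0; 0 0 0 0 0 0 0; 0 0 0 0 0 0 0"
}}

```text
time: 10.18
position: [0.4919, -0.2292, 0.2775]
tool_rot: [0.6, 0.8, -0.0, -0.001]
ft_force: [-0.3, -0.0, -1.2]
grip_width: 0.0006
grip_force: 0.0
```

```bash
python3 - <<'E'
from rig import robot
import cv2
c=robot.camera("scene"); cv2.imwrite("pics/end.png",cv2.resize(c["image"][180:420,220:540,::-1],None,fx=2,fy=2))
E
```

```text
(no output)
```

View pics/end.png

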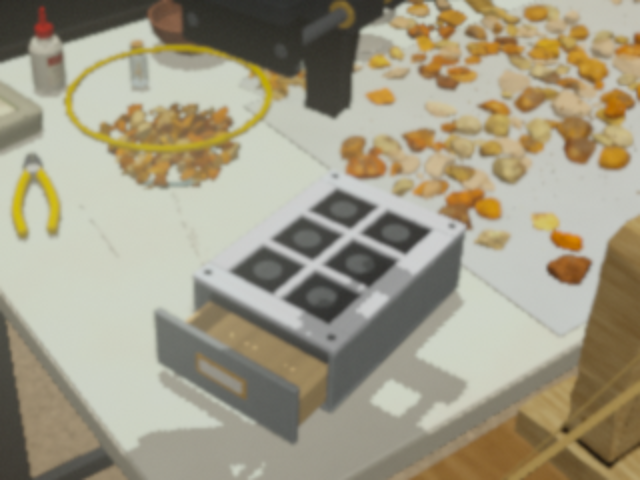

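The drawer is open (front at about (230,375) in the crop), the plates are level, and the arm is clear of everything.

```bash
python3 -c "
from rig import robot
print(robot.hand_in())"
```

```text
the job is handed in; nothing more can be done
None
```

The release plate was the one at (-46, -23) mm; I pressed it about 6 mm down, the drawer sprang open, and I handed the job in with the arm clear at about 10 s; the hand-in call returned no verdict.

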